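# Third hand at the template jig

### The arm

A 6-joint arm with a two-finger parallel gripper is mounted at the origin on the work surface. World frame = base frame: x ahead of the robot, y to its left, z up, the work surface at z = 0. Lengths are in m, angles in rad, forces in N, time in s.
With the tool pointing down it reaches from about 0.325 to 0.925 m from the base axis. Payload 3.1 kg.
Tool frame: the origin (TCP) lies at the very end of the fingers, on their centre line; the grasp point (between the pads) lies arm.hold_point_z behind it (arm.hold_point_z is the distance from the TCP to the grasp point, in m); z points along the fingers, y is the direction in which the jaws open and shut (so a half turn about z gives the same grasp; the last joint's range is limited). The gripper opens to 85 mm and grips with 20 to 120 N. Pads are 22 mm wide; open, the fingers measure 114 mm over their backs; the gripper's body (76 mm by 85 mm) begins 54 mm behind the grasp point. The pads swing forward as they close: fully open they stand 13 mm farther back than shut.
Start: joints at [-1.221, 0.217, 1.613, -0, 1.311, -0.112], TCP at [0.278, -0.56, 0.198] pointing down, gripper open.
Joint ranges: [-2.75, 2.75], [-0.78, 2.1], [0.31, 2.55], [-1.13, 4.27], [0.13, 2.63], [-2.58, 2.58]. Speed limits (rad/s): [2.79, 2.79, 3.14, 3.14, 3.14, 3.14].

### API

Orientations are given as a unit quaternion [x, y, z, w].
In Python, from plant import arm, eyes gives the robot as it stands. The module is installed in compiled form; this text tells all that it offers.
- The arm moves only by the tool jog_arm, never from a script. Its argument "increments" is a list of rows, each a list of 7 numbers: the closure in counts, from 0 (fully open) to 255 (shut), then the shift along the world's x, y, z in m, then the turn, a rotation vector about the world's x, y, z in degrees. A call has exactly 10 rows; each row is the pose to reach, as a shift and turn from the pose commanded when the call began; what a row does not reach only later rows make up. A row lasts 1/10 s, in which the tool goes at most 50 mm and 8.59 degrees, less where a joint would pass 70% of its speed; a pose out of reach is approached as far as the arm can. A call with a gripper value outside its range is refused whole. The fingers move at their own pace and stop on an object; "newtons" is the grip in N (left out, the last holds). Time passes only in rows, so rows that repeat a pose let the fingers close, or fill a call up. It gives the time, the measured TCP pose, the force and the opening at its end, in the units of the state.
- arm.state(): the state, without advancing time (a new reading comes with each control period).
- eyes.snapshot(name): name is "scene" or "top" or "wrist"; returns (picture, depth): 480x640x3 uint8, red, green, blue; 480x640 float32, m along the optical axis (not along the pixel's ray), 0 where there is no reading.
- eyes.camera_model(name): a dict with "K" (3x3 intrinsics, pixels), "k1" (the pictures are not rectified: a ray, as slopes to the right and down, at radius r is drawn at 1 + k1 r^2 times it, then the intrinsics apply), "T" (4x4, takes a point from camera to world coordinates). Camera axes: x right, y down, z forward; pixel columns grow to the right and rows downward; lengths in m; the calibration is good to about 2 mm. A picture is of the moment at which its call begins: read the wrist's pose just before it. camera_model takes no time and is no camera call; for the wrist camera it gives the pose at the moment of the call.
- arm.finish_job(): hands the job in, once; it reports no verdict.
Trained networks look in the newest picture that a camera, given by its name, has taken for a name from the list of things; names that differ only in an ending like _2 or _b are one class to them, and where a whole thing is asked for, a point or a joint stands for the part that bears it (a point fixed in the world has none). Each returns a list of dicts, best first, with "p" (0 to 1); they miss things now and then, are a little off and sometimes report something else, mostly with a low value. They report only what shows in the picture. A call takes as long as a camera call. They do not tell look-alikes from the thing itself.
- eyes.recognise(camera, query): "position" ([x, y, z] in m, in the coordinates of the camera as it stood for that picture, good to about 4 mm: the middle of the surface that is visible of it).
- eyes.outline_of(camera, query): "mask" (480x640 bool, what is visible of it).
- eyes.tip_of(camera, query): "position" ([x, y, z] in m, in the coordinates of the camera as it stood for that picture, good to about 4 mm: a listed point, or the origin of a listed thing).
The state is a dict: "clock": time; "joint_positions": joint angles; "dq": joint speeds; "effort": joint torques, N m; "eef_pos": TCP position; "tcp_rot": TCP orientation; "contact_force": force on the tool from outside, world axes, zero at the start; "ft_torque": the same for the moment, N m; "width": finger opening in m.
Only numpy, scipy, OpenCV 4.12 (cv2) and the standard library are available. Lean on these libraries where they do the work, as an engineer would, in place of code of your own. Each camera call takes 0.05 s, during which the arm holds its last target.

### The job

Pick up the white profile template by its blue block, lay it flat on the green setting jig with its straight edge square and centred against the sprung stop, and press until the pointer stands in the green zone, never running deep into the red. Keep that push steady for a good three seconds and finish while still holding the template like this, as a third hand for the colleague who will do up the clamps; leave the other template and everything else on the bench where it is.

Things in the scene. Friction and masses are not known exactly. Their poses are not given: they have to be found in the camera images.
- template: White I-shaped template plate, 120 (x) x 100 (y) x 10 mm thick, 0.17 to 0.35 kg, with a blue grip block 60 (x) x 32 (y) x 40 mm high centred on it (top 50 mm above the underside). Origin: centre of the underside; z up. +x points to the straight 100 mm edge, 60 mm away, that meets the stop; the -x end is a hollow curve. Lies on the bench, yaw within 0.5 rad of 0.
- template_edge (a point): Middle of the template's straight edge, at half the plate's thickness (60 mm along +x and 5 mm up from the template's origin).
- jig: Green setting jig, fixed to the bench; place and turn (within 0.3 rad) vary. Origin: on the bench, x towards the stop (away from the robot), z up. Flat bed x -105 to 135 mm, y +-100 mm, top at z = 20 mm. Free stop pad's face at x = 65 mm; the template lies on the bed on its -x side, centred on y = 0, +x to the stop. Housing behind the stop x 115 to 135, 54 mm high.
- clamp_left (a point): Top of the black knob of the left (+y) clamp lug: x 15, y 85, z 76 mm in the jig's frame; the lug is 24 mm (x) x 20 mm (y). Its steel toe lies alongside it at y 85, x -45 to 5 mm, 12 mm wide, up to 58 mm above the bench.
- clamp_right (a point): The same on the right clamp lug, at y -85 mm.
- stop_pad (a point): Black rubber pad, 90 mm wide (y), on the front of the sprung steel stop bar; it covers z = 2 to 26 mm above the bed (the bar behind it reaches 28 mm above the bed). Origin: middle of the pad's front face at the level of the bed top; axes as the jig's; moves with the stop.
- stop (a joint): Travel of the sprung stop along the jig's +x, in m: 0 free, 0.025 at its end. The push needed is 2 N to start, then 0.8 N per mm of travel (10 N at 0.010). A black pointer on the stop moves over a coloured scale on the left (+y): white 0 to 5 mm, green 5 to 15 mm (6 to 14 N), red 15 to 25 mm.
- other_template: Another template, not for this job: brown wood plate with an orange block, same sizes but a bulging working edge. Leave it.
- mould: White plaster mould, 120 mm across, 50 mm high, origin at the underside's centre. Leave it.
- screw_jar: Glass jar with black cap, 60 mm across, 80 mm high, origin at the underside's centre. Leave it.
- basin: Light blue bowl, 140 mm across, 60 mm high, origin at the underside's centre. Leave it.
- mug: White mug, 76 mm across, 90 mm high, origin at the underside's centre. Leave it.
- brush: Wooden-handled brush lying on the bench. Leave it.
- spanner: Steel spanner lying on the bench. Leave it.
Mind the look-alikes: they are no part of the job. Leave any pink or yellow look-alike of the template alone.

How it is judged:
On the way, in this order (a step that is already met when the one before it is completed fails the run):
1. the template is picked up clear of the bench in the gripper (height (world z) of template above 0.024 m and contact force between the fingers and template above 1 N), for 0.1 s.
2. the template lies flat, square and centred and is pressed steadily with the pointer in the green for 2 s (value of joint stop between 0.005 and 0.015 m and contact force between template and stop between 5 and 16 N and z of template in the frame of jig between 0.016 and 0.024 m and angle between template's own z axis and vertical below 0.06 rad and angle between the x axis of template and the x axis of jig, either way round below 0.06 rad and x of template_edge in the frame of stop_pad between -0.005 and 0.005 m and y of template_edge in the frame of stop_pad between -0.008 and 0.008 m and linear speed of template below 0.01 m/s and contact force between the fingers and template above 1 N), for 2 s.
At the end, for the whole second after the job is handed in: Template still gripped and at rest, flat on the bed (4 mm, 0.06 rad), square to the stop (0.06 rad), its straight edge on the pad (5 mm) and centred (8 mm), pressing it with 5 to 16 N, stop 5 to 15 mm in; everything else within 30 mm of its place (all of step 2 and distance of each of other_template, mould, screw_jar, basin, mug, brush, spanner from where it was at the start of the episode below 0.03 m); the arm keeps its last pose, push and grip.
It fails at once if the stop is driven deep into the red (beyond 22 mm) (value of joint stop above 0.022 m).
It fails at once if another thing on the bench is disturbed (by 30 mm) (distance of any of other_template, mould, screw_jar, basin, mug, brush, spanner from where it was at the start of the episode above 0.03 m).
It also fails if it takes over 50 s, if anything falls off the work surface, if the arm or the gripper's body presses on something with over 40 N, if the wrist force passes 120 N, or if a joint passes its speed limit or range.

## Working session

There is one attempt and no reset: what is moved stays moved. The work goes in short steps, Python scripts to look and compute and a tool call to move; the robot and the scene stay as the last step left them, time stands still between calls to the robot, and variables do not carry over. Pictures are saved under pics/ and viewed, and the job is handed in when it is done.

Besides the shell and the picture viewer there is one more tool, called after ">>>" by a JSON object that holds its "api" and its "payload". jog_arm: Moves the arm, as the interface text tells. Its arguments: {"type":"object","properties":{"increments":{"type":"array","items":{"type":"array","items":{"type":"number"}}},"newtons":{"type":"number"}},"required":["increments"]}

```bash
mkdir -p pics
cat > h.py <<'E'
import numpy as np, cv2
from plant import arm, eyes
def save(n,im): cv2.imwrite('pics/'+n+'.png',im[:,:,::-1])
def w(cm,p): return (cm['T']@np.r_[p,1])[:3]
def cloud(cm,d):
    K=cm['K'];v,u=np.mgrid[:480,:640]
    xd=(u-K[0,2])/K[0,0];yd=(v-K[1,2])/K[1,1]
    x,y=xd.copy(),yd.copy()
    for _ in range(8):
        f=1+cm['k1']*(x*x+y*y);x=xd/f;y=yd/f
    P=np.stack([x*d,y*d,d],-1)
    return P@cm['T'][:3,:3].T+cm['T'][:3,3]
E
python3 - <<'E'
from h import *
s=arm.state();print(s['clock'],s['eef_pos'],s['tcp_rot'],s['width'],arm.hold_point_z)
for c in ['top','scene']:
    im,d=eyes.snapshot(c);save(c+'0',im);cm=eyes.camera_model(c);np.savez(c+'0.npz',im=im,d=d)
    print(c,np.array(cm['K'])[0],cm['k1'],np.round(cm['T'],3).tolist())
    if c=='top':
      for q in ['template','other_template','jig','stop_pad','clamp_left','clamp_right','template_edge']:
        for r in eyes.tip_of(c,q): print(q,round(r['p'],2),np.round(w(cm,r['position']),4))
E
```

```text
0.0 [ 0.27819483 -0.55869388  0.19629072] [ 9.73460463e-01  2.28852255e-01 -1.37656095e-04 -1.16311653e-03] 0.08556409753033778 0.0187
top [574.97685579   0.         325.00067578] 0.029947903365970197 [[-0.023, -0.984, 0.178, 0.288], [-1.0, 0.021, -0.009, 0.002], [0.005, -0.179, -0.984, 1.533], [0.0, 0.0, 0.0, 1.0]]
template 0.95 [ 0.788   0.2109 -0.0049]
template 0.82 [ 0.6244 -0.0549 -0.0077]
template 0.57 [ 0.4354 -0.0814 -0.0027]
template 0.57 [ 0.2863  0.2832 -0.0034]
other_template 0.95 [ 0.6057 -0.2552  0.0016]
jig 0.75 [ 0.5085  0.2211 -0.0035]
jig 0.71 [ 0.6088 -0.2533 -0.0022]
stop_pad 0.61 [0.5706 0.2196 0.0206]
clamp_left 0.61 [0.5246 0.3085 0.0733]
clamp_right 0.93 [0.5151 0.1362 0.0752]
clamp_right 0.65 [ 0.2993 -0.3007 -0.003 ]
template_edge 0.86 [0.3263 0.3276 0.0044]
template_edge 0.7 [ 0.4921 -0.0681  0.0046]
template_edge 0.63 [0.7452 0.2512 0.0011]
template_edge 0.61 [ 0.5671 -0.0341  0.0041]
scene [464.09379738   0.         324.19780469] -0.064836637203878 [[0.833, 0.397, -0.386, 1.047], [0.553, -0.618, 0.559, -0.725], [-0.016, -0.679, -0.734, 1.053], [0.0, 0.0, 0.0, 1.0]]
```

View pics/top0.png

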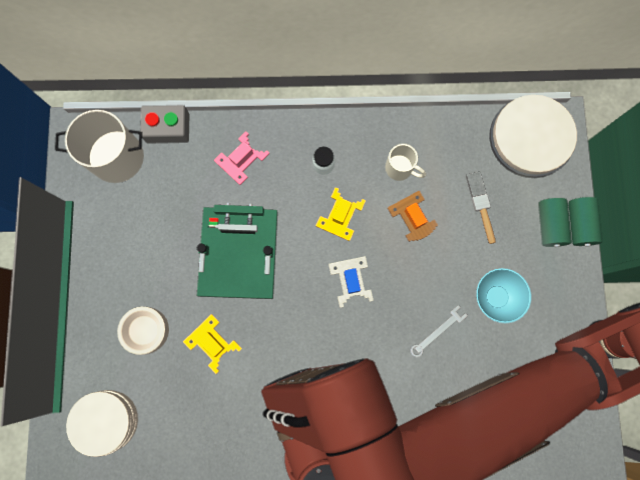

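View pics/scene0.png

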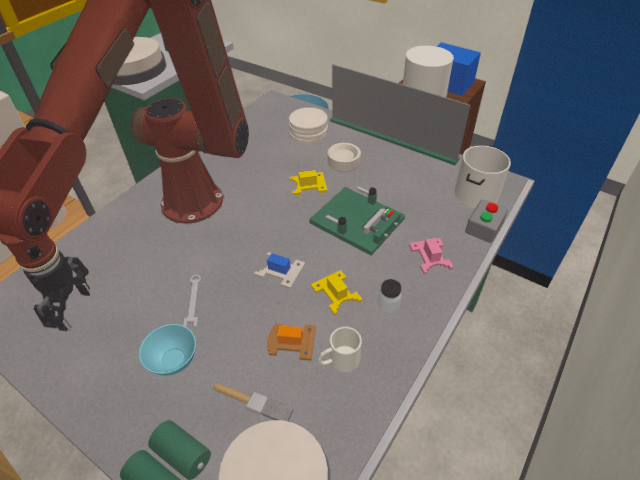

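The candidates are white with a blue block at (351,281), yellow at (341,213) and (212,342), pink at (241,157), and brown with orange at (413,215). Only the one at (351,281) is white with a blue block. I'll confirm it in a crop and measure it and the jig.

Run:
```python
from h import *
z=np.load('top0.npz');im,d=z['im'],z['d'];cm=eyes.camera_model('top');P=cloud(cm,d)
a=cv2.resize(im[245:320,315:390],(400,400),interpolation=cv2.INTER_NEAREST)
b=cv2.resize(im[195:305,185:295],(400,400),interpolation=cv2.INTER_NEAREST)
save('crop0',np.hstack([a,b]))
hsv=cv2.cvtColor(im,cv2.COLOR_RGB2HSV).astype(int)
v,u=np.mgrid[:480,:640]
def box(u0,u1,v0,v1):return (u>u0)&(u<u1)&(v>v0)&(v<v1)
def rect(m,name,zz=None):
    p=P[m];c=cv2.minAreaRect((p[:,:2]*1000).astype(np.float32));print(name,m.sum(),c,np.median(p[:,2]),p[:,:2].mean(0))
blue=box(315,390,245,320)&(hsv[...,0]>100)&(hsv[...,1]>140)
rect(blue&(P[...,2]>.04),'blocktop')
white=box(315,390,245,320)&(hsv[...,1]<40)&(hsv[...,2]>190)
rect(white&(P[...,2]>.004)&(P[...,2]<.02),'plate')
g=box(185,295,195,305)&(hsv[...,0]>60)&(hsv[...,0]<95)&(hsv[...,1]>80)
rect(g&(P[...,2]>.012)&(P[...,2]<.026),'bed')
for q in ['template']:
    for r in eyes.outline_of('top',q): print(r['p'],P[r['mask']].mean(0),r['mask'].sum())
print('bench z',np.median(P[box(280,320,250,330)][:,2]))
```

```text
blocktop 257 ((435.70770263671875, -78.94956970214844), (59.22981643676758, 28.594024658203125), 10.237383842468262) 0.04879299104087065 [ 0.43534225 -0.07892563]
plate 670 ((437.2781982421875, -79.4143295288086), (119.6051254272461, 100.3498764038086), 10.446012496948242) 0.009173890262034301 [ 0.44778311 -0.07703429]
bed 5132 ((520.40478515625, 222.33090209960938), (198.54296875, 237.3018035888672), 86.78585052490234) 0.018736949892001253 [0.50596617 0.22084694]
0.9 [0.77529701 0.21533777 0.02164495] 1117
0.68 [ 0.60840802 -0.05394946  0.02877502] 1016
0.63 [ 0.44403815 -0.07742381  0.02596056] 1131
0.56 [0.29043372 0.28978999 0.02761526] 1104
bench z -0.001213319900054799
```

View pics/crop0.png

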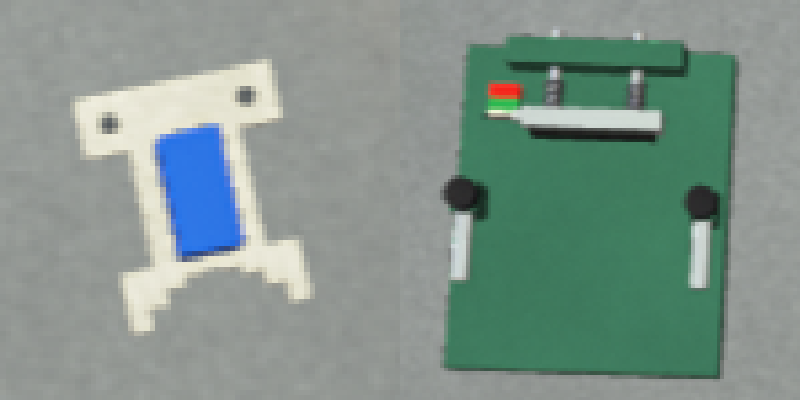

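The crop confirms it: white I-plate, blue block, straight edge away from the robot, at about (0.4365, -0.079) with yaw +10.3°. The jig origin is at about (0.5054, 0.2231) with yaw -3.2°; bed rectangle and clamp knobs agree. Moving above the template.

>>> {"api": "jog_arm", "payload": {"increments": [[0,0.016,0.048,0.0,0,0,-1.6],[0,0.032,0.096,0.0,0,0,-3.2],[0,0.048,0.144,0.0,0,0,-4.8],[0,0.063,0.192,0.0,0,0,-6.4],[0,0.079,0.24,0.0,0,0,-8.1],[0,0.095,0.288,0.0,0,0,-9.7],[0,0.111,0.336,0.0,0,0,-11.3],[0,0.127,0.384,0.0,0,0,-13],[0,0.143,0.432,0.0,0,0,-14.6],[0,0.158,0.48,0.0,0,0,-16.2]], "newtons": 60}}

```text
clock: 1.5
eef_pos: [0.4354, -0.0828, 0.1982]
tcp_rot: [0.996, 0.089, 0.001, 0.0]
contact_force: [0.6, -1.1, 0.2]
width: 0.0852
```

Run:
```python
from h import *
from scipy.spatial.transform import Rotation as R
s=arm.state();print(s['clock'],s['eef_pos'],s['contact_force'],s['joint_positions']);M=R.from_quat(s['tcp_rot']).as_matrix();print(M.round(4).tolist(),np.degrees(np.arctan2(M[1,0],M[0,0])))
cm=eyes.camera_model('wrist');im,d=eyes.snapshot('wrist');save('w1',im);P=cloud(cm,d);np.savez('w1.npz',im=im,P=P)
hsv=cv2.cvtColor(im,cv2.COLOR_RGB2HSV).astype(int)
blue=(hsv[...,0]>100)&(hsv[...,0]<130)&(hsv[...,1]>140)&(P[...,2]>.045)&(P[...,2]<.055)
p=P[blue];print(len(p),cv2.minAreaRect((p[:,:2]*1000).astype(np.float32)),np.median(p[:,2]))
wh=(hsv[...,1]<40)&(hsv[...,2]>170)&(P[...,2]>.006)&(P[...,2]<.014)
p=P[wh];print(len(p),cv2.minAreaRect((p[:,:2]*1000).astype(np.float32)),np.median(p[:,2]))
```

```text
1.5 [ 0.43542769 -0.08277534  0.19818858] [ 0.55778877 -1.12186827  0.16344524] [-3.46457943e-01 -1.89188448e-01  2.02322145e+00  1.59712966e-06
  1.30571136e+00  1.04668374e+00]
[[0.9843, 0.1767, 0.0017], [0.1767, -0.9843, -0.0006], [0.0016, 0.0009, -1.0]] 10.17887984488436
1723 ((437.64117431640625, -74.41851806640625), (56.495479583740234, 24.279056549072266), 9.307474136352539) 0.049325515789061025
6054 ((372.253662109375, -173.6699981689453), (380.90472412109375, 170.82376098632812), 60.4947624206543) 0.009217381481354064
```

View pics/w1.png

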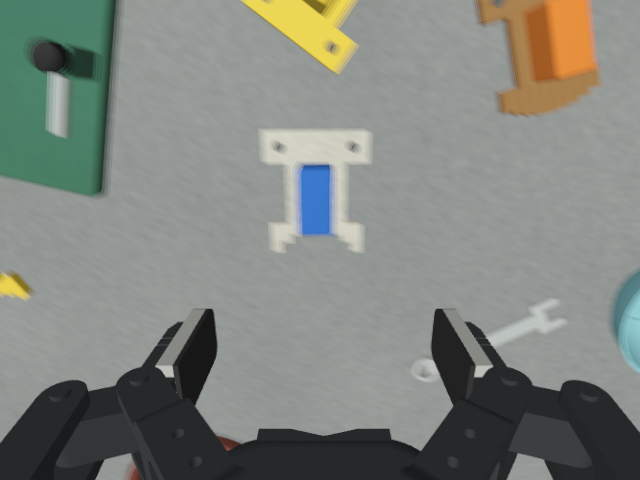

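The wrist view shows the white and blue template at (316,195), but it is slightly blurred because the arm is still settling. Retaking.

Run:
```python
from h import *
eyes.snapshot('wrist')
s=arm.state();print(s['clock'],s['eef_pos'])
cm=eyes.camera_model('wrist');im,d=eyes.snapshot('wrist');save('w2',im);P=cloud(cm,d);np.savez('w2.npz',im=im,P=P)
hsv=cv2.cvtColor(im,cv2.COLOR_RGB2HSV).astype(int)
v,u=np.mgrid[:480,:640];bx=(u>230)&(u<400)&(v>100)&(v<280)
blue=bx&(hsv[...,0]>100)&(hsv[...,0]<130)&(hsv[...,1]>140)&(P[...,2]>.045)&(P[...,2]<.055)
p=P[blue];print(len(p),cv2.minAreaRect((p[:,:2]*1000).astype(np.float32)),np.median(p[:,2]))
wh=bx&(hsv[...,1]<40)&(hsv[...,2]>170)&(P[...,2]>.005)&(P[...,2]<.014)
p=P[wh];print(len(p),cv2.minAreaRect((p[:,:2]*1000).astype(np.float32)),np.median(p[:,2]))
```

```text
1.6 [ 0.43597217 -0.07909171  0.19794525]
2272 ((436.64312744140625, -79.42272186279297), (60.275821685791016, 29.85997200012207), 10.464341163635254) 0.049284218864042134
5539 ((436.0235595703125, -78.95822143554688), (120.26148986816406, 99.9662857055664), 10.762904167175293) 0.00936578221634704
```

Both measurements agree: centre (0.4364, -0.0791), yaw about 10.6°. Descending.

>>> {"api": "jog_arm", "payload": {"increments": [[0,0,0,-0.03,0,0,0.4],[0,0,0,-0.065,0,0,0.4],[0,0,0,-0.1,0,0,0.4],[0,0,0,-0.13,0,0,0.4],[0,0,0,-0.155,0,0,0.4],[0,0,0,-0.17,0,0,0.4],[0,0,0,-0.178,0,0,0.4],[0,0,0,-0.182,0,0,0.4],[60,0,0,-0.182,0,0,0.4],[120,0,0,-0.182,0,0,0.4]], "newtons": 60}}

```text
clock: 2.65
eef_pos: [0.4358, -0.0853, 0.0165]
tcp_rot: [0.996, 0.093, 0.001, 0.0]
contact_force: [-0.0, 0.1, -0.0]
width: 0.0591
```

>>> {"api": "jog_arm", "payload": {"increments": [[255,0,0,0,0,0,0],[255,0,0,0,0,0,0],[255,0,0,0,0,0,0],[255,0,0,0,0,0,0],[255,0,0,0,0,0,0],[255,0,0,0,0,0,0],[255,0,0,0.01,0,0,0],[255,0,0,0.03,0,0,0],[255,0,0,0.05,0,0,0],[255,0,0,0.05,0,0,0]], "newtons": 60}}

```text
clock: 3.65
eef_pos: [0.4373, -0.0856, 0.0683]
tcp_rot: [0.996, 0.093, 0.003, 0.001]
contact_force: [-0.3, -0.1, 0.2]
width: 0.0002
```

Run:
```python
from h import *
eyes.snapshot('top')
s=arm.state();print(s['clock'],s['eef_pos'],s['tcp_rot'],s['contact_force'],s['width'])
im,d=eyes.snapshot('wrist');save('w3',im);P=cloud(eyes.camera_model('wrist'),d)
np.savez('w3.npz',im=im,P=P)
```

```text
3.7 [ 0.43611555 -0.08517063  0.06686108] [9.95672128e-01 9.29193336e-02 1.52510077e-03 8.28178831e-04] [-0.21865889 -0.15235397 -0.77369187] 6.167532286064864e-05
```

View pics/w3.png

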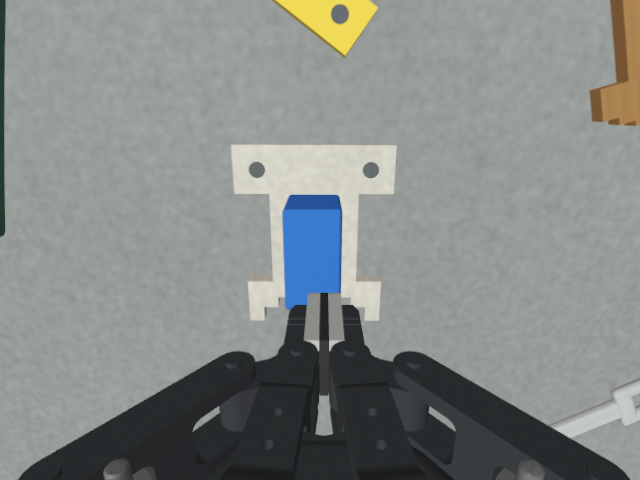

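The fingers shut on nothing (width 0). Checking where the template and TCP really are.

Run:
```python
from h import *
s=arm.state();print(s['clock'],s['eef_pos'],s['width'],s['joint_positions'])
for c in ['wrist','top']:
    cm=eyes.camera_model(c);im,d=eyes.snapshot(c);P=cloud(cm,d);save(c+'4',im)
    hsv=cv2.cvtColor(im,cv2.COLOR_RGB2HSV).astype(int)
    blue=(hsv[...,0]>100)&(hsv[...,0]<130)&(hsv[...,1]>140)&(P[...,2]>.045)&(P[...,2]<.055)&(abs(P[...,1]+.08)<.1)
    p=P[blue];print(c,len(p),cv2.minAreaRect((p[:,:2]*1000).astype(np.float32)),np.median(p[:,2]))
    wh=(abs(P[...,1]+.08)<.1)&(abs(P[...,0]-.44)<.1)&(hsv[...,1]<40)&(hsv[...,2]>170)&(P[...,2]>.005)&(P[...,2]<.014)
    p=P[wh];print(len(p),cv2.minAreaRect((p[:,:2]*1000).astype(np.float32)))
    # project TCP
    K=cm['K'];q=np.linalg.inv(cm['T'])@np.r_[s['eef_pos'],1];x,y=q[:2]/q[2];f=1+cm['k1']*(x*x+y*y);print('tcp px',K[0,0]*x*f+K[0,2],K[1,1]*y*f+K[1,2])
    if c=='wrist':
        for a in [(323,297),(323,305),(312,310),(335,310)]: print(a,P[a[1],a[0]])
```

```text
3.75 [ 0.43496766 -0.08475274  0.06572538] 0.0001414066257377493 [-3.50930734e-01 -1.14328695e-02  2.13470669e+00 -2.00313554e-04
  1.01748262e+00  1.03387590e+00]
wrist 5209 ((437.07025146484375, -78.5841064453125), (59.12906265258789, 31.120182037353516), 10.618256568908691) 0.04930804162616223
12500 ((435.8331604003906, -78.53484344482422), (121.17989349365234, 100.46488189697266), 10.270663261413574)
tcp px 323.9172880126099 277.45856844340335
(323, 297) [ 0.44492347 -0.08246578  0.10661778]
(323, 305) [ 0.44509518 -0.08244285  0.11345731]
(312, 310) [ 0.44371295 -0.07853222  0.11613372]
(335, 310) [ 0.44569212 -0.08686261  0.11685243]
top 31 ((409.98492431640625, -79.22857666015625), (31.119279861450195, 14.99917221069336), 65.14324951171875) 0.04872015890825021
184 ((418.0179748535156, -64.72323608398438), (148.56161499023438, 67.86619567871094), 54.265560150146484)
tcp px 354.54532806798557 279.81511311820134
```

View pics/top4.png

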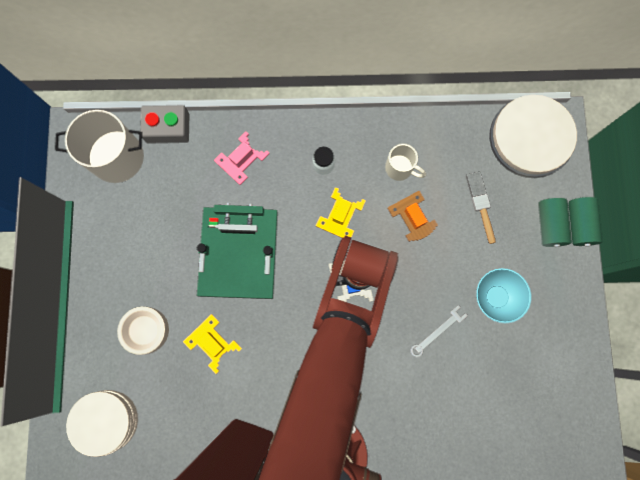

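Run:
```python
from h import *
for n in ['w2','w3']:
    P=np.load(n+'.npz')['P']
    for r in range(285,345,6): print(n,r,[np.round(P[r,c],3).tolist() for c in ((323,) if n=='w3' else (205,450))])
cm=eyes.camera_model('scene');im,d=eyes.snapshot('scene');P=cloud(cm,d);save('s5',cv2.resize(im[150:350,150:400],None,fx=3,fy=3));
s=arm.state();print(s['clock'],s['eef_pos'],s['dq'])
K=cm['K']
for zz in (0,.04):
  q=np.linalg.inv(cm['T'])@np.r_[s['eef_pos']+[0,0,zz],1];x,y=q[:2]/q[2];f=1+cm['k1']*(x*x+y*y);print('tcp px',K[0,0]*x*f+K[0,2],K[1,1]*y*f+K[1,2])
m=(abs(P[...,0]-.435)<.03)&(abs(P[...,1]+.082)<.03)
z=P[...,2][m];print(np.histogram(z,bins=np.arange(0,.3,.01)))
```

```text
w2 285 [[0.314, 0.03, -0.0], [0.364, -0.232, -0.0]]
w2 291 [[0.307, 0.03, -0.001], [0.357, -0.235, -0.001]]
w2 297 [[0.298, 0.029, -0.002], [0.35, -0.237, -0.001]]
w2 303 [[0.292, 0.028, 0.0], [0.342, -0.239, -0.001]]
w2 309 [[0.437, -0.033, 0.248], [0.455, -0.124, 0.248]]
w2 315 [[0.438, -0.035, 0.253], [0.455, -0.121, 0.254]]
w2 321 [[0.437, -0.036, 0.256], [0.454, -0.121, 0.257]]
w2 327 [[0.435, -0.036, 0.256], [0.454, -0.119, 0.262]]
w2 333 [[0.432, -0.036, 0.256], [0.453, -0.119, 0.263]]
w2 339 [[0.43, -0.037, 0.257], [0.451, -0.12, 0.264]]
w3 285 [[0.422, -0.087, 0.047]]
w3 291 [[0.419, -0.087, 0.048]]
w3 297 [[0.445, -0.082, 0.107]]
w3 303 [[0.445, -0.082, 0.112]]
w3 309 [[0.445, -0.083, 0.116]]
w3 315 [[0.445, -0.083, 0.12]]
w3 321 [[0.444, -0.083, 0.124]]
w3 327 [[0.445, -0.083, 0.128]]
w3 333 [[0.445, -0.083, 0.132]]
w3 339 [[0.445, -0.082, 0.136]]
3.9 [ 0.43364966 -0.08422053  0.06432009] [-0.00041189  0.00219692  0.00069334 -0.0007744   0.0024077  -0.00133917]
tcp px 274.8949465395322 255.76397242222654
tcp px 273.54211859250154 246.26705455380988
(array([ 69,  63,  33,  35, 144,  41,   0,   0,   0,   1,  15,  22,  19,
         8,  33,  30,  33,  26,  26,  32,  22,   5,   0,   6,   5,   6,
        12,  35,  10]), array([0.  , 0.01, 0.02, 0.03, 0.04, 0.05, 0.06, 0.07, 0.08, 0.09, 0.1 ,
       0.11, 0.12, 0.13, 0.14, 0.15, 0.16, 0.17, 0.18, 0.19, 0.2 , 0.21,
       0.22, 0.23, 0.24, 0.25, 0.26, 0.27, 0.28, 0.29]))
```

View pics/s5.png

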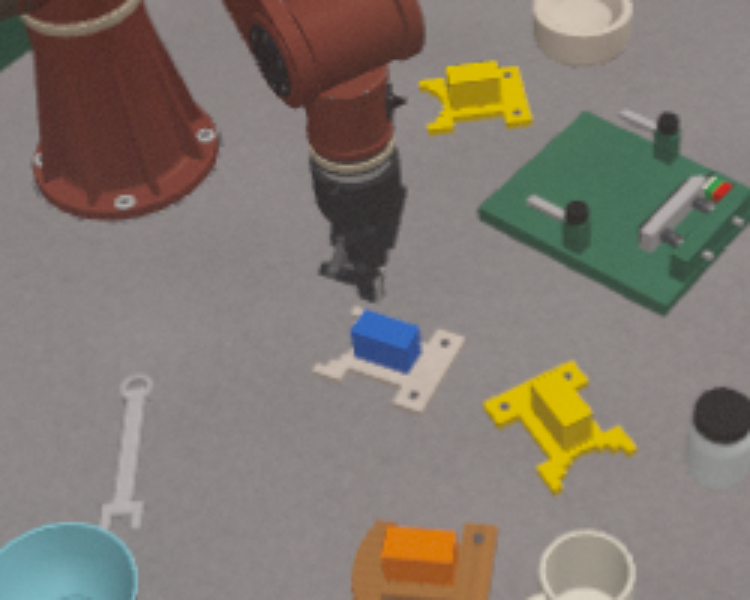

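Both cameras put the real fingertips at z about 0.10 while the state says 0.065. The fingers end about 37 mm short of the reported TCP, so they closed just above the block. Opening, and watching whether the reading settles.

>>> {"api": "jog_arm", "payload": {"increments": [[0,0,0,0,0,0,0],[0,0,0,0,0,0,0],[0,0,0,0,0,0,0],[0,0,0,0,0,0,0],[0,0,0,0,0,0,0],[0,0,0,0,0,0,0],[0,0,0,0,0,0,0],[0,0,0,0,0,0,0],[0,0,0,0,0,0,0],[0,0,0,0,0,0,0]]}}

```text
clock: 4.9
eef_pos: [0.4349, -0.0846, 0.0656]
tcp_rot: [0.996, 0.093, 0.0, -0.0]
contact_force: [-0.5, 0.0, -0.3]
width: 0.0855
```

Run:
```python
from h import *
for i in range(3):
    s=arm.state();print(s['clock'],s['eef_pos'].round(4) if hasattr(s['eef_pos'],'round') else s['eef_pos'],np.round(s['joint_positions'],4),s['width'])
    cm=eyes.camera_model('wrist');im,d=eyes.snapshot('wrist')
save('w6',im);P=cloud(cm,d);np.savez('w6.npz',im=im,P=P)
for r in range(300,330,4): print(r,[np.round(P[r,c],3).tolist() for c in (195,205,450)])
```

```text
4.9 [ 0.4349 -0.0846  0.0656] [-0.3508 -0.0109  2.1344  0.      1.018   1.0339] 0.08547336950353576
4.95 [ 0.4349 -0.0846  0.0656] [-0.3509 -0.0108  2.1344 -0.      1.018   1.0339] 0.08522664900329335
5.0 [ 0.4349 -0.0846  0.0656] [-0.3509 -0.0108  2.1344 -0.      1.018   1.0339] 0.08574653397355297
300 [[0.37, -0.003, -0.001], [0.372, -0.01, -0.001], [0.404, -0.183, -0.001]]
304 [[0.367, -0.003, -0.0], [0.369, -0.01, 0.0], [0.401, -0.183, -0.0]]
308 [[0.364, -0.003, -0.001], [0.365, -0.01, -0.001], [0.398, -0.184, -0.001]]
312 [[0.436, -0.036, 0.119], [0.437, -0.04, 0.118], [0.453, -0.129, 0.118]]
316 [[0.436, -0.037, 0.121], [0.437, -0.041, 0.122], [0.453, -0.128, 0.121]]
320 [[0.436, -0.038, 0.124], [0.436, -0.041, 0.123], [0.454, -0.126, 0.125]]
324 [[0.437, -0.039, 0.128], [0.434, -0.041, 0.121], [0.453, -0.125, 0.127]]
328 [[0.437, -0.04, 0.13], [0.433, -0.041, 0.123], [0.453, -0.125, 0.13]]
```

View pics/w6.png

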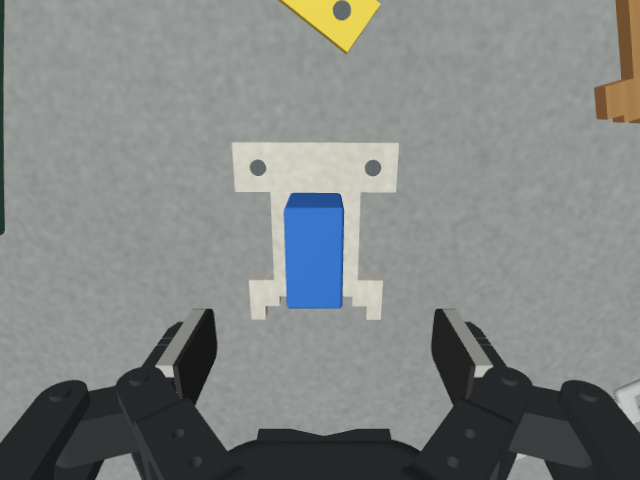

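The reading is now settled and matches the cameras in xy: (0.4349, -0.0846). The closed tips are about 39 mm above the reported TCP. Shifting +2, +5.6 mm and descending a further 86 mm.

>>> {"api": "jog_arm", "payload": {"increments": [[0,0.002,0.0056,0,0,0,0],[0,0.002,0.0056,-0.015,0,0,0],[0,0.002,0.0056,-0.03,0,0,0],[0,0.002,0.0056,-0.045,0,0,0],[0,0.002,0.0056,-0.06,0,0,0],[0,0.002,0.0056,-0.072,0,0,0],[0,0.002,0.0056,-0.08,0,0,0],[0,0.002,0.0056,-0.084,0,0,0],[0,0.002,0.0056,-0.086,0,0,0],[0,0.002,0.0056,-0.086,0,0,0]]}}

```text
clock: 6.05
eef_pos: [0.4371, -0.0791, -0.0203]
tcp_rot: [0.996, 0.093, 0.0, 0.0]
contact_force: [-0.7, 0.3, -0.2]
width: 0.0854
```

Run:
```python
from h import *
cm=eyes.camera_model('wrist');im,d=eyes.snapshot('wrist')
s=arm.state();print(s['clock'],s['eef_pos'],s['contact_force'],s['width'])
save('w7',im);P=cloud(cm,d)
for r in range(304,330,4): print(r,[np.round(P[r,c],3).tolist() for c in (195,205,450)])
im,d=eyes.snapshot('scene');save('s7',cv2.resize(im[180:320,200:380],None,fx=4,fy=4))
```

```text
6.1 [ 0.43731428 -0.07919066 -0.02005151] [ 0.08778154  0.18184556 -0.90046513] 0.08517980317432083
304 [[0.422, -0.021, -0.0], [0.422, -0.026, -0.001], [0.443, -0.138, -0.001]]
308 [[0.419, -0.021, -0.001], [0.421, -0.026, -0.0], [0.441, -0.138, -0.001]]
312 [[0.438, -0.03, 0.032], [0.439, -0.034, 0.032], [0.456, -0.123, 0.033]]
316 [[0.439, -0.032, 0.036], [0.439, -0.035, 0.035], [0.456, -0.122, 0.036]]
320 [[0.44, -0.033, 0.04], [0.438, -0.035, 0.036], [0.455, -0.121, 0.038]]
324 [[0.439, -0.033, 0.042], [0.436, -0.035, 0.036], [0.456, -0.12, 0.042]]
328 [[0.439, -0.034, 0.044], [0.436, -0.036, 0.038], [0.455, -0.119, 0.044]]
```

View pics/s7.png

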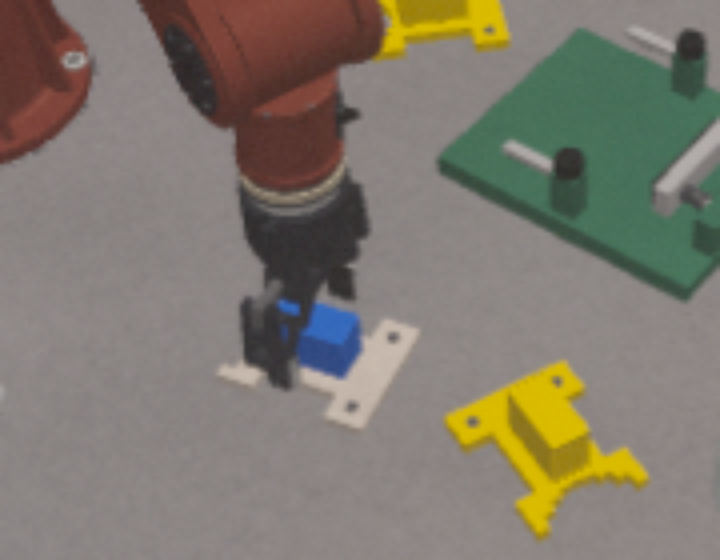

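View pics/w7.png

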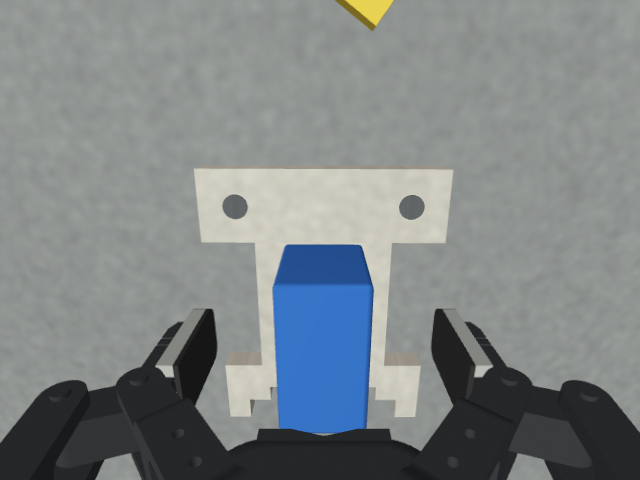

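The fingers straddle the blue block (wrist image, block at (322,340)), with the open tips at z about 0.03. Closing gently on it.

>>> {"api": "jog_arm", "payload": {"increments": [[80,0,0,0,0,0,0],[255,0,0,0,0,0,0],[255,0,0,0,0,0,0],[255,0,0,0,0,0,0],[255,0,0,0,0,0,0],[255,0,0,0,0,0,0],[255,0,0,0,0,0,0],[255,0,0,0,0,0,0],[255,0,0,0,0,0,0],[255,0,0,0,0,0,0]], "newtons": 60}}

```text
clock: 7.15
eef_pos: [0.4373, -0.0791, -0.0201]
tcp_rot: [0.996, 0.093, 0.0, 0.0]
contact_force: [-0.4, 1.0, 5.6]
width: 0.0315
```

>>> {"api": "jog_arm", "payload": {"increments": [[255,0,0,0.005,0,0,0],[255,0,0,0.02,0,0,0],[255,0,0,0.04,0,0,0],[255,0,0,0.06,0,0,0],[255,0,0,0.08,0,0,0],[255,0,0,0.1,0,0,0],[255,0,0,0.11,0,0,0],[255,0,0,0.11,0,0,0],[255,0,0,0.11,0,0,0],[255,0,0,0.11,0,0,0]], "newtons": 80}}

```text
clock: 8.15
eef_pos: [0.4354, -0.0785, 0.088]
tcp_rot: [0.996, 0.093, -0.001, -0.001]
contact_force: [-0.2, 0.3, -4.0]
width: 0.031
```

```bash
cat >> h.py <<'E'
def tpl(name='w'):
    cm=eyes.camera_model('wrist');im,d=eyes.snapshot('wrist');save(name,im);P=cloud(cm,d)
    s=arm.state();e=np.array(s['eef_pos'])
    hsv=cv2.cvtColor(im,cv2.COLOR_RGB2HSV).astype(int)
    m=(hsv[...,1]<45)&(hsv[...,2]>150)&(abs(P[...,0]-e[0])<.09)&(abs(P[...,1]-e[1])<.08)&(abs(P[...,2]-e[2]-.031)<.012)
    m=cv2.morphologyEx(m.astype(np.uint8),cv2.MORPH_OPEN,np.ones((3,3)))>0
    n,l,st,_=cv2.connectedComponentsWithStats(m.astype(np.uint8));m=l==1+st[1:,4].argmax()
    p=P[m];A=np.c_[p[:,:2]-p[:,:2].mean(0),np.ones(len(p))];pl=np.linalg.lstsq(A,p[:,2],rcond=None)[0]
    # front edge: fit line to farthest points along tool x
    from scipy.spatial.transform import Rotation as R
    M=R.from_quat(s['tcp_rot']).as_matrix();ax=M[:2,0];ay=-M[:2,1]
    q=(p[:,:2]-e[:2])@np.c_[ax,ay]
    f=[];
    for b in np.arange(-.042,.042,.004):
        k=(q[:,1]>b)&(q[:,1]<b+.004)
        if k.sum()>3:f.append((b+.002,q[k,0].max()))
    f=np.array(f);c=np.polyfit(f[:,1]*0+f[:,0],f[:,1],1)
    fr=q[q[:,0]>q[:,0].max()-.025]
    print('clk',s['clock'],'eef',e.round(4),'yaw tool',np.degrees(np.arctan2(M[1,0],M[0,0])).round(2),'F',np.round(s['contact_force'],1),'w',round(s['width'],4))
    print(' n',m.sum(),'slopes',pl[:2].round(3),'ztop',p[:,2].mean().round(4),'edge x(tool)',c[1].round(4),'edge rot deg',np.degrees(-np.arctan(c[0])).round(2),'y range',fr[:,1].min().round(4),fr[:,1].max().round(4))
    return im,P
E
python3 - <<'E'
from h import *
tpl('w8')
E
```

```text
clk 8.2 eef [ 0.4355 -0.0786  0.0881] yaw tool 10.66 F [-0.4  0.3 -4.2] w 0.0314
 n 20977 slopes [-0.024 -0.003] ztop 0.117 edge x(tool) 0.0596 edge rot deg -0.05 y range -0.0504 0.0502
```

View pics/w8.png

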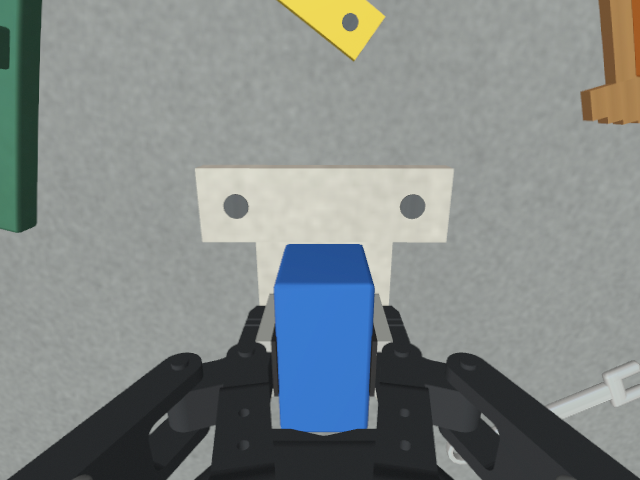

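Held: the template centre is at the TCP xy, square to the tool, with its underside about 20 mm above the reported TCP. Carrying it over the jig, short of the stop.

>>> {"api": "jog_arm", "payload": {"increments": [[255,0.003,0.02,0.005,0,0,-1],[255,0.008,0.05,0.01,0,0,-2.5],[255,0.015,0.09,0.015,0,0,-4.2],[255,0.022,0.13,0.015,0,0,-6],[255,0.029,0.17,0.015,0,0,-8],[255,0.036,0.21,0.015,0,0,-9.8],[255,0.043,0.25,0.015,0,0,-11.5],[255,0.048,0.28,0.015,0,0,-13],[255,0.051,0.297,0.015,0,0,-13.7],[255,0.052,0.3026,0.015,0,0,-13.9]]}}

```text
clock: 9.2
eef_pos: [0.4883, 0.2252, 0.1034]
tcp_rot: [1.0, -0.027, -0.001, 0.0]
contact_force: [0.2, -0.6, -4.6]
width: 0.0308
```

>>> {"api": "jog_arm", "payload": {"increments": [[255,0,0,0,0,0,0],[255,0,0,0,0,0,0],[255,0,0,0,0,0,0],[255,0,0,0,0,0,0],[255,0,0,0,0,0,0],[255,0,0,0,0,0,0],[255,0,0,0,0,0,0],[255,0,0,0,0,0,0],[255,0,0,0,0,0,0],[255,0,0,0,0,0,0]]}}

```text
clock: 10.2
eef_pos: [0.4889, 0.2236, 0.1046]
tcp_rot: [1.0, -0.028, -0.0, -0.0]
contact_force: [0.2, -0.1, -3.5]
width: 0.0315
```

Run:
```python
from h import *
im,P=tpl('w9');np.savez('w9.npz',im=im,P=P)
cm=eyes.camera_model('wrist')
for q in ['stop_pad','clamp_left','clamp_right','jig']:
    for r in eyes.tip_of('wrist',q): print(q,round(r['p'],2),np.round(w(cm,r['position']),4))
```

```text
clk 10.25 eef [0.4889 0.2236 0.1046] yaw tool -3.23 F [ 0.7 -0.1 -4. ] w 0.0313
 n 20843 slopes [-0.017  0.   ] ztop 0.1338 edge x(tool) 0.0596 edge rot deg -0.08 y range -0.0506 0.0502
stop_pad 0.68 [0.5697 0.2194 0.0202]
clamp_left 0.67 [0.5275 0.3065 0.0718]
clamp_right 0.66 [0.5138 0.1352 0.0709]
jig 0.3 [ 0.3249  0.4623 -0.0035]
```

View pics/w9.png

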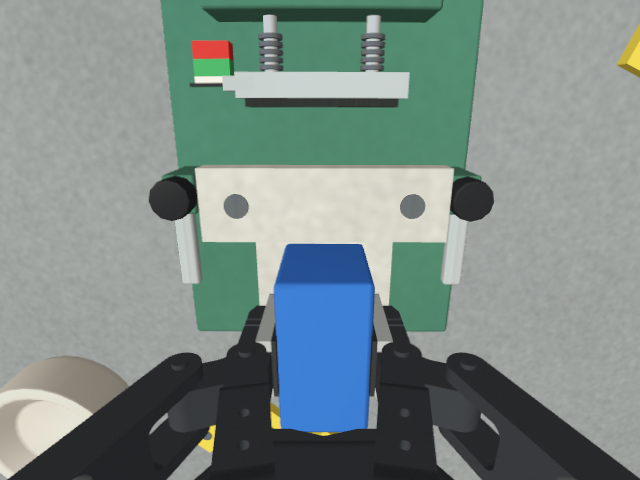

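The template sits above the bed, squared up, with the pad ahead at (322,100) and knobs either side. Fitting the bar, knobs and bed edges for the final pose.

Run:
```python
from h import *
z=np.load('w9.npz');im,P=z['im'],z['P'];hsv=cv2.cvtColor(im,cv2.COLOR_RGB2HSV).astype(int)
v,u=np.mgrid[:480,:640]
def R(m,n):
    m=cv2.morphologyEx(m.astype(np.uint8),cv2.MORPH_OPEN,np.ones((3,3)))>0
    p=P[m];print(n,m.sum(),cv2.minAreaRect((p[:,:2]*1000).astype(np.float32)),np.median(p[:,2]).round(4))
gray=(hsv[...,1]<40)&(hsv[...,2]>120)
R(gray&(u>236)&(u<420)&(v>65)&(v<102)&(P[...,2]>.044)&(P[...,2]<.053),'bar')
dk=(hsv[...,2]<70)
R(dk&(u<210)&(u>140)&(v>170)&(v<230)&(P[...,2]>.07),'kL')
R(dk&(u>440)&(u<510)&(v>170)&(v<230)&(P[...,2]>.07),'kR')
p=P[dk&(u>240)&(u<405)&(v>98)&(v<112)];print('pad',len(p),p.mean(0),p.min(0),p.max(0))
g=(hsv[...,0]>60)&(hsv[...,0]<95)&(hsv[...,1]>80)&(P[...,2]>.014)&(P[...,2]<.025)
th=np.radians(-3.2);q=(P[...,:2]-[.5054,.2231])@np.array([[np.cos(th),-np.sin(th)],[np.sin(th),np.cos(th)]])
for r in range(90,330,20):
    k=np.where(g[r])[0]
    print(r,q[r,k[0]].round(4),q[r,k[-1]].round(4))
# pad front face in jig coords
pp=q[dk&(u>250)&(u<395)&(v>99)&(v<107)];print('pad jig x range',np.percentile(pp[:,0],[0,10,50,90]),pp[:,1].min(),pp[:,1].max())
```

```text
bar 4469 ((583.4523315429688, 218.95791625976562), (99.3155517578125, 14.26927375793457), 86.82464599609375) 0.0474
kL 1405 ((549.636474609375, 271.2272033691406), (22.74337387084961, 109.23858642578125), 32.20503234863281) 0.0752
kR 1385 ((543.7835083007812, 170.8023223876953), (106.3656234741211, 22.977005004882812), 50.05277633666992) 0.0752
pad 1210 [0.57387023 0.22006797 0.04713288] [0.56912371 0.17552386 0.03674588] [0.57845103 0.26468703 0.28028338]
90 [0.0774 0.0996] [ 0.0772 -0.0974]
110 [0.0649 0.1004] [ 0.0648 -0.0974]
130 [0.052  0.0993] [ 0.0519 -0.0983]
150 [0.0389 0.0991] [ 0.0389 -0.0969]Traceback (most recent call last):
  File "<stdin>", line 17, in <module>
IndexError: index 0 is out of bounds for axis 0 with size 0
```

Bed edges and pad both put the jig centreline 0.7 mm further to +y; yaw stays at -3.2°. Lowering with a 1 mm y correction.

>>> {"api": "jog_arm", "payload": {"increments": [[255,0,0.001,-0.015,0,0,0],[255,0,0.001,-0.035,0,0,0],[255,0,0.001,-0.055,0,0,0],[255,0,0.001,-0.072,0,0,0],[255,0,0.001,-0.085,0,0,0],[255,0,0.001,-0.093,0,0,0],[255,0,0.001,-0.097,0,0,0],[255,0,0.001,-0.1,0,0,0],[255,0,0.001,-0.102,0,0,0],[255,0,0.001,-0.102,0,0,0]]}}

```text
clock: 11.45
eef_pos: [0.4894, 0.2247, 0.003]
tcp_rot: [1.0, -0.028, 0.0, -0.0]
contact_force: [-0.7, -0.2, -3.1]
width: 0.0311
```

Run:
```python
from h import *
im,P=tpl('w10')
```

```text
clk 11.5 eef [0.4894 0.2247 0.0031] yaw tool -3.24 F [ 0.3  0.4 -3. ] w 0.0308
 n 20870 slopes [-0.018  0.001] ztop 0.0322 edge x(tool) 0.0595 edge rot deg -0.08 y range -0.0506 0.0504
```

>>> {"api": "jog_arm", "payload": {"increments": [[255,0,0,-0.001,0,0,0],[255,0,0,-0.0015,0,0,0],[255,0,0,-0.002,0,0,0],[255,0,0,-0.002,0,0,0],[255,0,0,-0.0025,0,0,0],[255,0,0,-0.0025,0,0,0],[255,0,0,-0.003,0,0,0],[255,0,0,-0.003,0,0,0],[255,0,0,-0.003,0,0,0],[255,0,0,-0.003,0,0,0]]}}

```text
clock: 12.5
eef_pos: [0.489, 0.2246, 0.0]
tcp_rot: [1.0, -0.028, -0.0, 0.0]
contact_force: [-1.9, -1.6, 2.5]
width: 0.0314
```

Run:
```python
from h import *
im,P=tpl('w11')
```

```text
clk 12.55 eef [0.489  0.2246 0.    ] yaw tool -3.24 F [-2.8 -1.4  3.9] w 0.0314
 n 20929 slopes [-0.016  0.   ] ztop 0.0292 edge x(tool) 0.0596 edge rot deg -0.06 y range -0.0538 0.0534
```

The template is on the bed with about 6 N down. Sliding along the jig's x toward the pad, 24 mm first.

>>> {"api": "jog_arm", "payload": {"increments": [[255,0.003,-0.0002,0,0,0,0],[255,0.006,-0.0003,0,0,0,0],[255,0.009,-0.0005,0,0,0,0],[255,0.012,-0.0007,0,0,0,0],[255,0.015,-0.0008,0,0,0,0],[255,0.018,-0.001,0,0,0,0],[255,0.02,-0.0011,0,0,0,0],[255,0.022,-0.0012,0,0,0,0],[255,0.024,-0.0013,0,0,0,0],[255,0.024,-0.0013,0,0,0,0]]}}

```text
clock: 13.55
eef_pos: [0.5126, 0.2236, 0.0]
tcp_rot: [1.0, -0.028, -0.001, -0.0]
contact_force: [-5.7, -0.8, 6.5]
width: 0.0317
```

Run:
```python
from h import *
im,P=tpl('w12');save('w12c',cv2.resize(im[40:240,130:510],(760,400)))
```

```text
clk 13.6 eef [0.5126 0.2236 0.    ] yaw tool -3.26 F [-4.8  0.9  6.2] w 0.031
 n 18494 slopes [ 0.003 -0.   ] ztop 0.0293 edge x(tool) 0.0569 edge rot deg -0.08 y range -0.0539 0.0535
```

View pics/w12c.png

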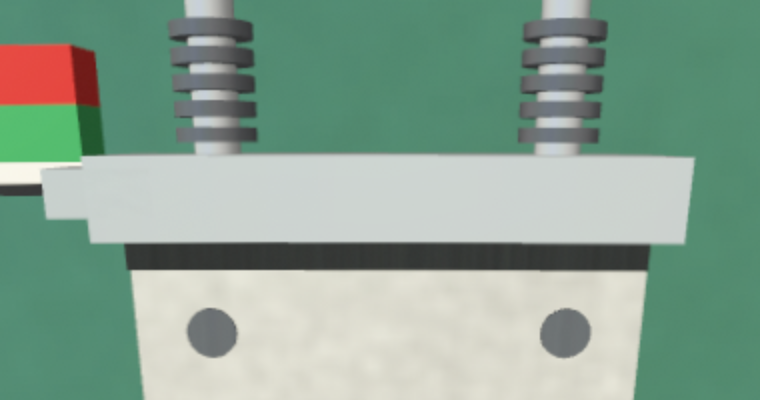

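In contact and square (pad spans crop columns 126–650, template 131–648). The pointer is still in the white, at about 2 mm. Pressing 8 mm further, slowly.

>>> {"api": "jog_arm", "payload": {"increments": [[255,0.001,0,0,0,0,0],[255,0.002,-0.0001,0,0,0,0],[255,0.003,-0.0002,0,0,0,0],[255,0.004,-0.0002,0,0,0,0],[255,0.005,-0.0003,0,0,0,0],[255,0.006,-0.0003,0,0,0,0],[255,0.007,-0.0004,0,0,0,0],[255,0.008,-0.0004,0,0,0,0],[255,0.008,-0.0004,0,0,0,0],[255,0.008,-0.0004,0,0,0,0]]}}

```text
clock: 14.6
eef_pos: [0.5177, 0.2233, 0.0001]
tcp_rot: [1.0, -0.029, -0.004, 0.0]
contact_force: [-13.4, -0.1, 13.8]
width: 0.0311
```

Run:
```python
from h import *
im,P=tpl('w13');save('w13c',cv2.resize(im[40:240,130:510],(760,400)))
```

```text
clk 14.65 eef [5.177e-01 2.233e-01 1.000e-04] yaw tool -3.27 F [-12.5  -0.2  12.6] w 0.031
 n 18401 slopes [-0.001 -0.001] ztop 0.0294 edge x(tool) 0.057 edge rot deg -0.42 y range -0.0538 0.0535
```

View pics/w13c.png

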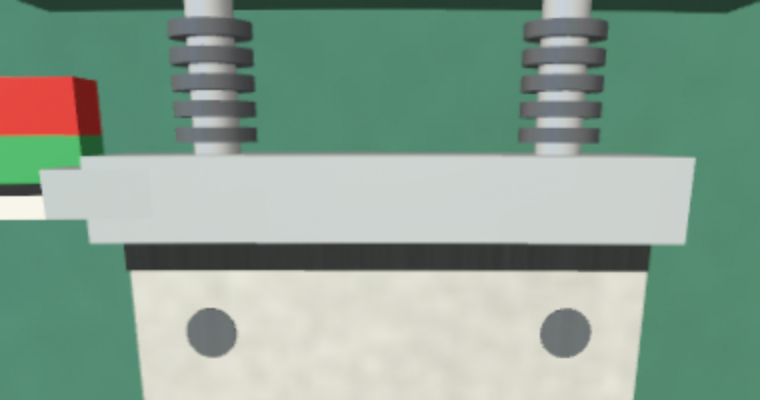

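The stop is moving and the pointer has just reached the green, about 5.5 mm; the arm gives under load. Commanding 6 mm more.

>>> {"api": "jog_arm", "payload": {"increments": [[255,0.001,0,0,0,0,0],[255,0.002,-0.0001,0,0,0,0],[255,0.003,-0.0002,0,0,0,0],[255,0.004,-0.0002,0,0,0,0],[255,0.005,-0.0003,0,0,0,0],[255,0.006,-0.0003,0,0,0,0],[255,0.006,-0.0003,0,0,0,0],[255,0.006,-0.0003,0,0,0,0],[255,0.006,-0.0003,0,0,0,0],[255,0.006,-0.0003,0,0,0,0]]}}

```text
clock: 15.65
eef_pos: [0.5218, 0.223, 0.0002]
tcp_rot: [1.0, -0.029, -0.006, 0.0]
contact_force: [-18.0, -0.6, 18.4]
width: 0.0312
```

Run:
```python
from h import *
im,P=tpl('w14');save('w14c',cv2.resize(im[40:240,130:510],(760,400)))
```

```text
clk 15.7 eef [5.218e-01 2.230e-01 2.000e-04] yaw tool -3.28 F [-17.6  -0.9  18. ] w 0.0313
 n 18254 slopes [-0.005 -0.   ] ztop 0.0294 edge x(tool) 0.0569 edge rot deg -0.05 y range -0.0537 0.0535
```

View pics/w14c.png

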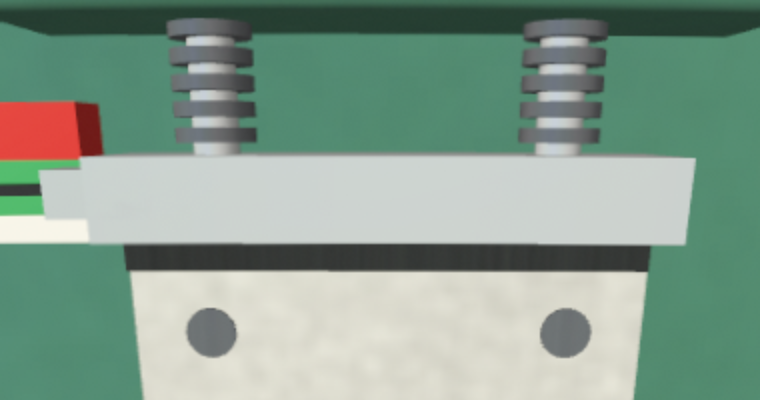

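The pointer is mid-green, at crop row 189 with green spanning 160–215, so about 9.7 mm or 9.7 N. Holding still.

>>> {"api": "jog_arm", "payload": {"increments": [[255,0,0,0,0,0,0],[255,0,0,0,0,0,0],[255,0,0,0,0,0,0],[255,0,0,0,0,0,0],[255,0,0,0,0,0,0],[255,0,0,0,0,0,0],[255,0,0,0,0,0,0],[255,0,0,0,0,0,0],[255,0,0,0,0,0,0],[255,0,0,0,0,0,0]]}}

```text
clock: 16.7
eef_pos: [0.5218, 0.223, 0.0002]
tcp_rot: [1.0, -0.029, -0.006, 0.0]
contact_force: [-18.0, -0.1, 18.2]
width: 0.0309
```

>>> {"api": "jog_arm", "payload": {"increments": [[255,0,0,0,0,0,0],[255,0,0,0,0,0,0],[255,0,0,0,0,0,0],[255,0,0,0,0,0,0],[255,0,0,0,0,0,0],[255,0,0,0,0,0,0],[255,0,0,0,0,0,0],[255,0,0,0,0,0,0],[255,0,0,0,0,0,0],[255,0,0,0,0,0,0]]}}

```text
clock: 17.7
eef_pos: [0.5218, 0.223, 0.0002]
tcp_rot: [1.0, -0.029, -0.006, 0.0]
contact_force: [-17.6, -0.2, 18.6]
width: 0.0311
```

>>> {"api": "jog_arm", "payload": {"increments": [[255,0,0,0,0,0,0],[255,0,0,0,0,0,0],[255,0,0,0,0,0,0],[255,0,0,0,0,0,0],[255,0,0,0,0,0,0],[255,0,0,0,0,0,0],[255,0,0,0,0,0,0],[255,0,0,0,0,0,0],[255,0,0,0,0,0,0],[255,0,0,0,0,0,0]]}}

```text
clock: 18.7
eef_pos: [0.5218, 0.223, 0.0002]
tcp_rot: [1.0, -0.029, -0.006, 0.0]
contact_force: [-18.5, -0.7, 17.8]
width: 0.0309
```

>>> {"api": "jog_arm", "payload": {"increments": [[255,0,0,0,0,0,0],[255,0,0,0,0,0,0],[255,0,0,0,0,0,0],[255,0,0,0,0,0,0],[255,0,0,0,0,0,0],[255,0,0,0,0,0,0],[255,0,0,0,0,0,0],[255,0,0,0,0,0,0],[255,0,0,0,0,0,0],[255,0,0,0,0,0,0]]}}

```text
clock: 19.7
eef_pos: [0.5219, 0.223, 0.0003]
tcp_rot: [1.0, -0.029, -0.006, 0.0]
contact_force: [-17.0, -0.4, 18.6]
width: 0.0309
```

Run:
```python
from h import *
im,P=tpl('w15');save('w15c',cv2.resize(im[40:240,130:510],(760,400)))
im,d=eyes.snapshot('scene');save('s15',im)
```

```text
clk 19.75 eef [5.218e-01 2.230e-01 2.000e-04] yaw tool -3.28 F [-18.7  -0.3  18.1] w 0.0312
 n 18245 slopes [-0.005  0.   ] ztop 0.0294 edge x(tool) 0.057 edge rot deg -0.06 y range -0.0537 0.0533
```

View pics/w15c.png

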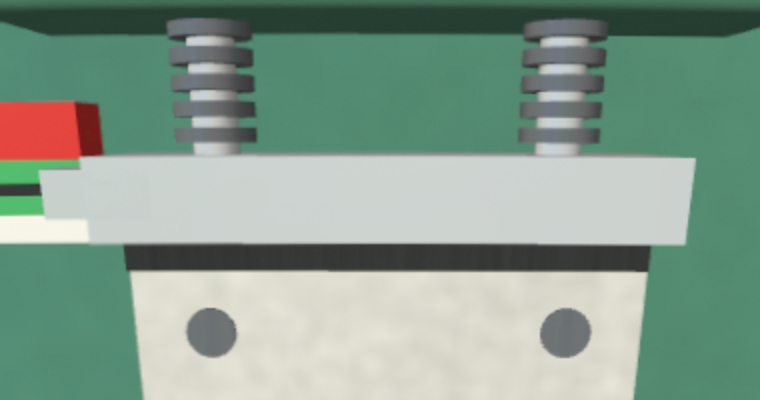

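View pics/s15.png

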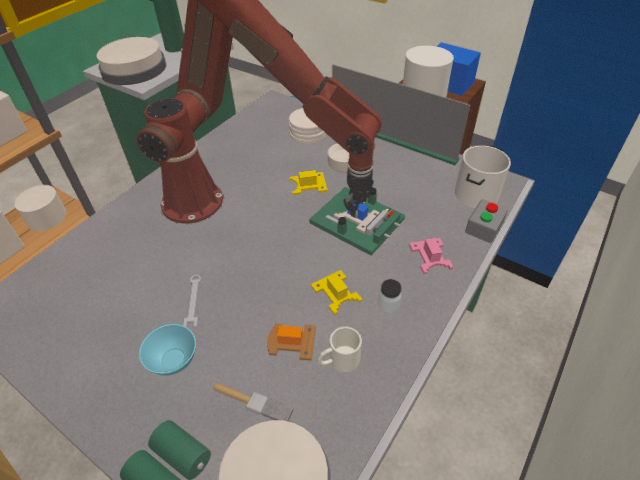

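The wrist view shows the pointer unchanged mid-green after 4 s, and the scene view shows everything else in place. Handing in.

```bash
python3 -c "
from plant import arm
print(arm.finish_job());s=arm.state();print(s['clock'],s['eef_pos'],s['contact_force'],s['width'])"
```

```text
the job is handed in; nothing more can be done
None
the job is handed in; nothing more can be done
```

I gripped the white template by its blue block, laid it flat on the jig against the sprung stop, and pressed until the pointer was in the green. I held it there for 4 s and handed in at about 20 s, still gripping; the interface gave no verdict.

**First grasp missed.** The fingers shut just above the block because they end about 39 mm short of the reported TCP. I measured this with the wrist and scene cameras, corrected for it, and the second grasp held. The first try did not move the template.

**Last checks:**

| Check | Reading |
|---|---|
| Pointer | mid-green, about 9.7 mm of travel (about 9.7 N by the spring rate) |
| Edge against pad | in contact, under 0.1° to the tool; tool within about 0.1° of the jig's measured yaw |
| Centring | within about 1 mm |
| Tilt | below about 0.01 rad |
| Grip width | 31 mm |
| Other objects | looked unmoved in the scene picture, not measured |

**Force reading disagrees.** The wrist read about 18 N along the push and 18 N upwards, against the 9.7 N expected at the stop. I put the difference down to friction between template and bed. That fits the friction seen while sliding, but I did not measure the stop force directly.

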